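# Uncover the test tray and take out the blue test

### The job

Slide the loose blue cover plate aside onto the bare deck of the grey tray, so that both pockets are fully open; slide it, do not lift it off the tray, and leave it lying flat on the deck. Then find the test cassette with the blue end mark (it may lie in either pocket, an orange-marked one lies in the other), lift it out and lay it down, not dropped, face up in the middle of the white mat.

Things in the scene. Friction and masses are not known exactly. Their poses are not given: they have to be found in the camera images.
- tray: Fixed grey tray, flat top 18 mm above the bench. Origin: on the bench, under the middle of the pocket area; z up. Two pockets side by side along its x, centres x = -46.5 and +46.5 mm, y = 0; each 88 (x) by 86 (y) mm inside, floor 4 mm above the bench, 5 mm walls. From y = -48 to -158 mm it is a solid bare deck level with the walls, 191 mm wide. Turned up to 0.3 rad.
- cover: Loose blue plate 188 (x) by 94 (y) by 5 mm, 0.14-0.28 kg, lying over both pockets, axes along the tray's. Origin: centre of its underside; z up. In its middle an upright white grip fin, 16 mm thick (x), 50 mm long (y), top 37 mm above the underside. Slides freely, no guides or stops; 95 to 110 mm along the tray's -y clears both pockets and leaves it wholly on the deck.
- blue_cassette: White test cassette, blue band at its +y end, window and well on its face: 24 (x) by 72 (y) by 9 mm, 20 g, loose, face up on the floor of either pocket, long side along the tray's y within 6 degrees, 26 mm free beside each long side. Origin: centre of its underside; z up out of its face. Hidden by the cover at the start. The other pocket holds an orange-banded one.
- mat: White flat mat fixed on the bench, 150 (x) by 130 (y) by 4 mm, turned up to 0.4 rad. Origin: on the bench under its centre; z up. Two loose dropper bottles up to 75 mm tall stand 110 mm or more from its centre, to its left seen from the robot.
There are look-alikes about, which are no part of the job. Several things have the shape of the cover; the one meant has the colours described above. Of the things that look like the mat, take the one that is farthest to the robot's left at the start.

How it is judged:
On the way, in this order (a step that is already met when the one before it is completed fails the run):
1. the cover has been slid off both pockets and lies flat on the deck, the cassette still in its pocket (y of cover in the frame of tray below -0.08 m and z of cover in the frame of tray below 0.024 m and angle between cover's own z axis and vertical below 0.1 rad and z of blue_cassette in the frame of tray below 0.015 m), for 0.2 s.
2. the blue-marked cassette has been lifted out of its pocket (height (world z) of blue_cassette above 0.035 m), for 0.1 s.
At the end, for the whole second after the job is handed in: The blue-marked cassette lies at rest, face up and flat (within 7 degrees) on the white mat, its centre within 35 mm of the mat's centre; the cover lies at rest and flat (within 6 degrees) on the tray's deck, its centre 80 to 150 mm from the middle of the pocket area towards the deck (horizontal distance between blue_cassette and mat below 0.035 m and z of blue_cassette in the frame of mat below 0.009 m and angle between blue_cassette's own z axis and vertical below 0.12 rad and linear speed of each of blue_cassette, cover below 0.02 m/s and y of cover in the frame of tray between -0.15 and -0.08 m and z of cover in the frame of tray between 0.014 and 0.024 m and angle between cover's own z axis and vertical below 0.1 rad); the robot touches nothing.
It fails at once if the cover is lifted more than 20 mm off the tray, or falls off it (z of cover in the frame of tray above 0.038 m or z of cover in the frame of tray below 0.008 m).
It fails at once if the blue-marked cassette is dropped from more than about 30 mm above the mat (height (world z) of blue_cassette above 0.034 m and contact force between blue_cassette and anything else below 0.001 N and linear speed of blue_cassette above 0.05 m/s).
It also fails if it takes over 42 s, if anything falls off the work surface, if the arm or the gripper's body presses on something with over 40 N, if the wrist force passes 120 N, or if a joint passes its speed limit or range.

### The arm

A 7-joint arm with a two-finger parallel gripper is mounted at the origin on the work surface. World frame = base frame: x ahead of the robot, y to its left, z up, the work surface at z = 0. Lengths are in m, angles in rad, forces in N, time in s.
With the tool pointing down it reaches from about 0.425 to 0.975 m from the base axis. Payload 16.7 kg.
Tool frame: the origin (TCP) lies at the very end of the fingers, on their centre line; the grasp point (between the pads) lies 19 mm behind it; z points along the fingers, x is the direction in which the jaws open and shut, and the axes are right-handed (so a half turn about z gives the same grasp; the last joint's range is limited). The gripper opens to 85 mm and grips with 20 to 120 N. Pads are 22 mm wide; open, the fingers measure 114 mm over their backs; the gripper's body (76 mm by 85 mm) begins 54 mm behind the grasp point. The pads swing forward as they close: fully open they stand 13 mm farther back than shut.
Start: joints at [-1.446, 0.426, 0.074, 1.606, -0.034, 1.111, -0.067], TCP at [0.183, 0.65, 0.231] pointing down, gripper open.
Joint ranges: [-2.85, 2.85], [-0.5, 2.14], [-1.23, 1.37], [0.21, 2.46], [-1.02, 4.16], [0.16, 2.05], [-2.73, 2.73]. Speed limits (rad/s): [1.89, 1.89, 2.39, 2.39, 3.01, 3.01, 3.01].

### API

Orientations are given as a rotation vector (axis times angle).
In Python, from workcell import manip, get_image, calibration gives the robot as it stands. The module is installed in compiled form; this text tells all that it offers.
- The arm moves only by the shell command python3 -m crank 'ROWS' [FORCE]. ROWS is JSON, a list of rows, each an object with "dp": the shift along the tool's x, y, z in units of 0.25 m (1.0 is 0.25 m), a list of three; "rot": the turn, a rotation vector about the tool's x, y, z in units of pi/2 rad (1.0 is pi/2 rad), a list of three; "grip": the gripper command: -1 is shut, 1 is fully open, values between are in proportion. A call has exactly 5 rows; each row is the pose to reach, as a shift and turn from the pose commanded when the call began, along the tool's axes at that moment; what a row does not reach only later rows make up. A row lasts 1/8 s, in which the tool goes at most 62.5 mm and 10.7 degrees, less where a joint would pass 70% of its speed; a pose out of reach is approached as far as the arm can. A call with a number of a shift or a turn outside -1 to 1 is refused whole. A call with a gripper value outside its range is refused whole. The fingers move at their own pace and stop on an object; FORCE is the grip in N (left out, the last holds). Time passes only in rows, so rows that repeat a pose let the fingers close, or fill a call up. It gives the time, the measured TCP pose, the force and the opening at its end, in the units of the state.
- manip.observe(): the state, without advancing time (a new reading comes with each control period).
- get_image(name): name is "side" or "top"; returns the picture (384x512x3 uint8, red, green, blue); there is no depth.
- calibration(name): a dict with "intrinsics" (3x3 intrinsics, pixels), "distortion" ([k1, k2, p1, p2, k3] as OpenCV has them; the pictures are not rectified), "cam_to_world" (4x4, takes a point from camera to world coordinates). Camera axes: x right, y up, looking along -z (the intrinsics and any distortion apply to the point x, -y, -z); pixel columns grow to the right and rows downward; lengths in m; the calibration is good to about 2 mm. A picture is of the moment at which its call begins. calibration takes no time and is no camera call.
- manip.hand_in(): hands the job in, once; it reports no verdict.
The state is a dict: "clock": time; "qpos": joint angles; "dq": joint speeds; "effort": joint torques, N m; "ee_pos": TCP position; "tcp_rot": TCP orientation; "ft_force": force on the tool from outside, world axes, zero at the start; "torque": the same for the moment, N m; "grip_width": opening from 0.0 (shut) to 1.0 (fully open).
Only numpy, scipy, OpenCV 4.12 (cv2) and the standard library are available. Lean on these libraries where they do the work, as an engineer would, in place of code of your own. Each camera call takes 0.05 s, during which the arm holds its last target. There are 200 camera calls.

## Working session

There is one attempt and no reset: what is moved stays moved. The work goes in short steps, Python scripts to look and compute and a shell command to move; the robot and the scene stay as the last step left them, time stands still between calls to the robot, and variables do not carry over. Pictures are saved under pics/ and viewed, about 8 in all and at most 12, crops included, and the job is handed in when it is done.

```bash
mkdir -p pics
cat > h.py <<'E'
import numpy as np, cv2
from workcell import manip, get_image, calibration
from scipy.spatial.transform import Rotation as R
def snap(n,f):
    im=get_image(n); cv2.imwrite('pics/'+f,im[:,:,::-1]); return im
def ray(n,uv):
    c=calibration(n); K=np.array(c['intrinsics'],float); d=np.array(c['distortion'],float); T=np.array(c['cam_to_world'])
    p=cv2.undistortPoints(np.array(uv,float).reshape(-1,1,2),K,d)[:,0]
    v=np.c_[p[:,0],-p[:,1],-np.ones(len(p))]@T[:3,:3].T
    return T[:3,3],v
def onz(n,uv,z):
    o,v=ray(n,uv); return o+v*((z-o[2])/v[:,2])[:,None]
E
python3 - <<'E'
from h import *
a=snap('top','t0.png'); b=snap('side','s0.png')
cv2.imwrite('pics/both.png',cv2.resize(np.hstack([a,b])[:,:,::-1],(800,300),interpolation=cv2.INTER_AREA))
s=manip.observe();print(s)
for n in('top','side'):
    print(calibration(n))
E
```

```text
{'clock': 0.1, 'qpos': array([-1.44646492,  0.42666323,  0.07386641,  1.60654892, -0.03412192,
        1.11077207, -0.06711259]), 'dq': array([ 0.00045449, -0.0007698 ,  0.00022992, -0.0017302 , -0.00131862,
       -0.00107962,  0.00095534]), 'effort': array([ 8.22169270e-03, -9.51545119e+01,  3.77076387e+00, -4.64404821e+01,
        1.94958894e-02,  6.72132504e-03, -7.23806329e-05]), 'ee_pos': array([0.18246344, 0.64949426, 0.23068256]), 'tcp_rot': array([ 2.50333076e+00,  1.89692489e+00, -1.35268207e-03]), 'ft_force': array([-0.67398679, -0.60671359, -0.086788  ]), 'torque': array([-0.00820788, -0.01178422, -0.01104806]), 'grip_width': 0.9970868008182165}
{'intrinsics': array([[359.85112671,   0.        , 244.54774447],
       [  0.        , 359.85112671, 194.14203541],
       [  0.        ,   0.        ,   1.        ]]), 'distortion': array([0.03498447, 0.        , 0.        , 0.        , 0.        ]), 'cam_to_world': array([[-0.0102221 ,  0.99563332, -0.092789  ,  0.40695278],
       [-0.99994111, -0.0105163 , -0.00268214,  0.00547059],
       [-0.00364623,  0.09275612,  0.99568218,  0.78956892],
       [ 0.        ,  0.        ,  0.        ,  1.        ]])}
{'intrinsics': array([[466.74101495,   0.        , 257.52887412],
       [  0.        , 466.74101495, 197.93796116],
       [  0.        ,   0.        ,   1.        ]]), 'distortion': array([-0.10704996,  0.        ,  0.        ,  0.        ,  0.        ]), 'cam_to_world': array([[ 0.97926309,  0.12664995, -0.15812525,  0.31536783],
       [-0.20257175,  0.60089217, -0.7732356 , -0.76228966],
       [-0.00291403,  0.78923279,  0.61408722,  0.65433425],
       [ 0.        ,  0.        ,  0.        ,  1.        ]])}
```

View pics/t0.png

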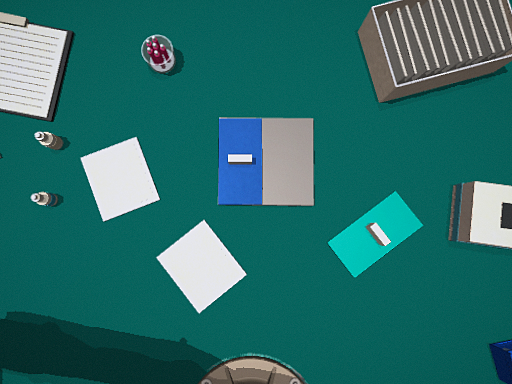

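View pics/s0.png

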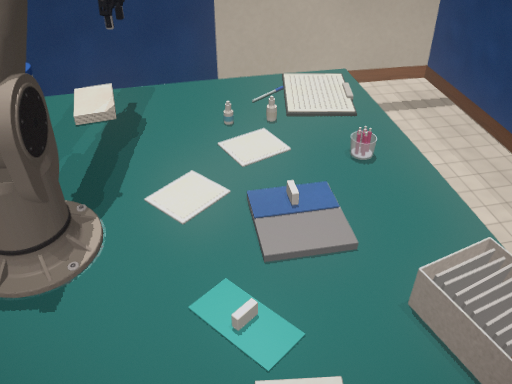

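Top view: candidates for the cover are the blue plate (240,160) on the grey tray and the teal plate (376,234) on the bench. Blue with a white fin on the tray fits. Candidates for the mat are white sheets at (120,179) and (201,267), plus a lined clipboard at (30,70). The plain sheet farthest left, with the bottles to its left at (45,140) and (42,199), is (120,179). I'll measure these and confirm them in one crop.

```bash
cat > m.py <<'E'
from h import *
def rect(mask,near,n,z):
    cs,_=cv2.findContours(mask.astype(np.uint8),cv2.RETR_EXTERNAL,cv2.CHAIN_APPROX_NONE)
    c=[c for c in cs if cv2.contourArea(c)>30 and cv2.pointPolygonTest(cv2.convexHull(c),near,False)>=0]
    c=max(c,key=cv2.contourArea)
    p=onz(n,c[:,0,:],z)[:,:2].astype(np.float32)
    (cx,cy),(w,h),a=cv2.minAreaRect(p*1000)
    return (round(cx,1),round(cy,1)),(round(w,1),round(h,1)),round(a,2)
E
python3 - <<'E'
from m import *
a=cv2.imread('pics/t0.png')[:,:,::-1]
hsv=cv2.cvtColor(a,cv2.COLOR_RGB2HSV); H,S,V=cv2.split(hsv)
white=(S<45)&(V>170); blue=(H>105)&(H<130)&(S>120)&(V>70)
gray=(S<70)&(V>80)&(V<=200)
print('mat',rect(white,(120,179),'top',.004)); print('mat2',rect(white,(201,267),'top',.004))
print('cover',rect(blue,(228,140),'top',.023)); print('fin',rect(white,(240,159),'top',.055))
print('deck',rect(gray,(290,160),'top',.018))
print('tray',rect(gray|blue,(290,160),'top',.018))
cv2.imwrite('pics/c0.png',cv2.resize(a[100:320,20:330,::-1],None,fx=2.5,fy=2.5))
print(onz('top',[(45,140),(42,199)],.05))
E
```

```text
mat ((518.5, 281.5), (150.8, 130.0), 20.88)
mat2 ((327.5, 102.8), (150.1, 129.7), 37.91)
cover ((551.2, 17.6), (92.6, 188.0), 89.19)
fin ((551.7, 17.1), (47.6, 14.7), 89.38)
deck ((549.9, -86.8), (111.5, 191.1), 89.17)
tray ((551.7, -38.6), (205.9, 192.6), 88.51)
[[0.59301515 0.42014768 0.05      ]
 [0.47027593 0.42146762 0.05      ]]
```

View pics/c0.png

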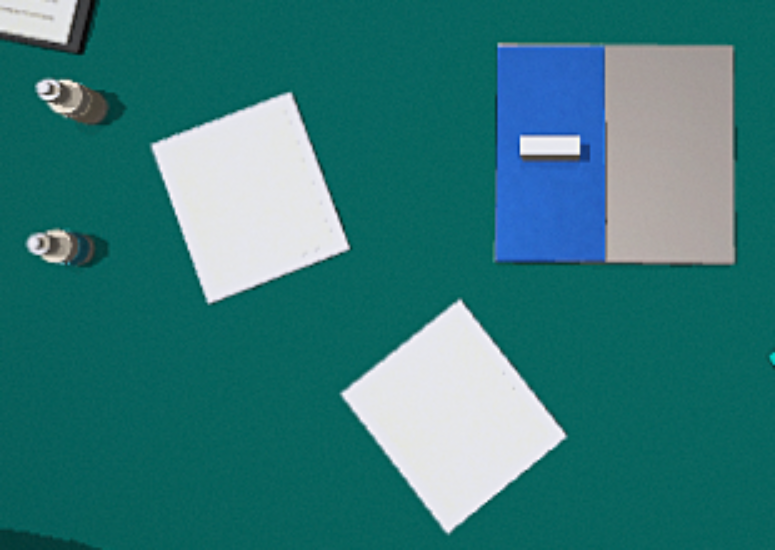

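Confirmed: the blue plate with the white fin is the cover, and the upper-left sheet is the mat (150.8×130 mm, yaw about 0.36). The cover measures 188×93, which fits, and the tray yaw is about -0.014. Next I go above the fin.

```bash
cat > go.py <<'E'
# go.py x y z yaw_of_tool_x_deg : shift and turn in move units, from the present pose
import sys; from h import *
x,y,z,a=map(float,sys.argv[1:5]); s=manip.observe(); r=R.from_rotvec(s['tcp_rot'])
t=R.from_euler('z',a,degrees=True)*R.from_euler('x',180,degrees=True)
print('dp',(r.inv().apply(np.array([x,y,z])-s['ee_pos'])/.25).round(3),'rot',((r.inv()*t).as_rotvec()/(np.pi/2)).round(3))
E
python3 go.py .5515 .0174 .15 -0.9
```

```text
dp [-2.034  2.105  0.325] rot [0.001 0.001 0.836]
```

```bash
python3 -m crank '[{"dp":[-0.16,0.17,0],"rot":[0,0,0.08],"grip":1},{"dp":[-0.32,0.34,0],"rot":[0,0,0.16],"grip":1},{"dp":[-0.48,0.5,0],"rot":[0,0,0.25],"grip":0},{"dp":[-0.65,0.67,0],"rot":[0,0,0.33],"grip":0},{"dp":[-0.8,0.83,0],"rot":[0,0,0.42],"grip":0}]' 30; python3 go.py .5515 .0174 .12 -0.9
```

```text
clock: 0.72
ee_pos: [0.3289, 0.3991, 0.2312]
tcp_rot: [2.986, 0.977, -0.0]
ft_force: [1.0, 0.5, 0.5]
grip_width: 0.496
dp [-0.184  1.758  0.445] rot [0.    0.    0.413]
```

```bash
python3 -m crank '[{"dp":[-0.02,0.2,0],"rot":[0,0,0.08],"grip":0},{"dp":[-0.04,0.4,0.05],"rot":[0,0,0.16],"grip":0},{"dp":[-0.06,0.6,0.1],"rot":[0,0,0.25],"grip":0},{"dp":[-0.08,0.8,0.15],"rot":[0,0,0.33],"grip":0},{"dp":[-0.1,0.95,0.2],"rot":[0,0,0.41],"grip":0}]'; python3 go.py .5515 .0174 .10 -0.9
```

```text
clock: 1.35
ee_pos: [0.4501, 0.1934, 0.181]
tcp_rot: [3.142, -0.019, 0.0]
ft_force: [0.4, 1.4, -0.5]
grip_width: 0.497
dp [0.414 0.699 0.324] rot [ 0.    -0.     0.002]
```

```bash
python3 -m crank '[{"dp":[0.1,0.17,0.08],"rot":[0,0,0],"grip":0},{"dp":[0.2,0.34,0.16],"rot":[0,0,0],"grip":0},{"dp":[0.3,0.5,0.24],"rot":[0,0,0],"grip":0},{"dp":[0.414,0.7,0.324],"rot":[0,0,0],"grip":0},{"dp":[0.414,0.7,0.324],"rot":[0,0,0],"grip":0}]'
python3 - <<'E'
from h import *
b=snap('side','s1.png'); a=snap('top','t1.png')
cv2.imwrite('pics/c1.png',np.vstack([cv2.resize(b[140:270,190:390,::-1],(600,390)),cv2.resize(a[100:200,170:370,::-1],(600,200)) ]))
E
python3 go.py .5515 .0174 .029 -0.9
```

```text
clock: 1.98
ee_pos: [0.552, 0.0146, 0.0988]
tcp_rot: [3.139, -0.021, -0.003]
ft_force: [-0.7, 0.9, -0.6]
grip_width: 0.501
dp [0.001 0.006 0.283] rot [0.    0.001 0.005]
```

View pics/c1.png

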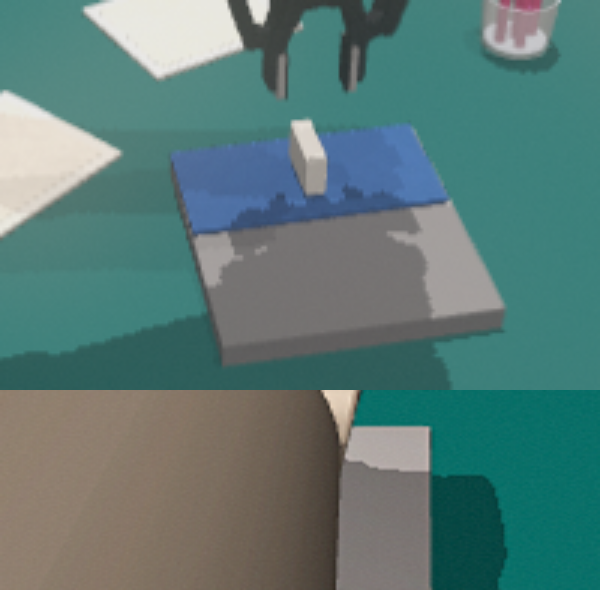

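The open fingers straddle the fin (crop 310,155) symmetrically, and the arm hides it in the top view. I descend and close.

```bash
python3 -m crank '[{"dp":[0,0,0.1],"rot":[0,0,0],"grip":0},{"dp":[0,0,0.2],"rot":[0,0,0],"grip":0},{"dp":[0,0,0.28],"rot":[0,0,0],"grip":0},{"dp":[0,0,0.28],"rot":[0,0,0],"grip":-1},{"dp":[0,0,0.28],"rot":[0,0,0],"grip":-1}]' 30; python3 -m crank '[{"dp":[0,0,0],"rot":[0,0,0],"grip":-1},{"dp":[0,0,0],"rot":[0,0,0],"grip":-1},{"dp":[0,0,0],"rot":[0,0,0],"grip":-1},{"dp":[0,0.03,0],"rot":[0,0,0],"grip":-1},{"dp":[0,0.06,0],"rot":[0,0,0],"grip":-1}]'
```

```text
clock: 2.7
ee_pos: [0.5519, 0.0206, 0.0312]
tcp_rot: [-3.141, 0.009, -0.001]
ft_force: [-0.1, -1.2, -1.7]
grip_width: 0.181
clock: 3.32
ee_pos: [0.5522, 0.0054, 0.0308]
tcp_rot: [-3.141, 0.009, -0.002]
ft_force: [0.4, 4.5, 5.7]
grip_width: 0.181
```

Gripped at 15.4 mm, which fits the 16 mm fin, with 4.5 N of drag. I slide on to about 102 mm in total, then release.

```bash
python3 -m crank '[{"dp":[0,0.08,0],"rot":[0,0,0],"grip":-1},{"dp":[0,0.16,0],"rot":[0,0,0],"grip":-1},{"dp":[0,0.25,0],"rot":[0,0,0],"grip":-1},{"dp":[0,0.34,0],"rot":[0,0,0],"grip":-1},{"dp":[0,0.34,0],"rot":[0,0,0],"grip":-1}]'; python3 -m crank '[{"dp":[0,0,0],"rot":[0,0,0],"grip":0},{"dp":[0,0,0],"rot":[0,0,0],"grip":0},{"dp":[0,0,0],"rot":[0,0,0],"grip":0},{"dp":[0,0,-0.15],"rot":[0,0,0],"grip":0},{"dp":[0,0,-0.35],"rot":[0,0,0],"grip":0}]'; python3 go.py .42 .25 .2 -0.9
```

```text
clock: 3.95
ee_pos: [0.5512, -0.0827, 0.0308]
tcp_rot: [3.14, -0.016, 0.002]
ft_force: [-0.3, -6.7, 7.9]
grip_width: 0.183
clock: 4.58
ee_pos: [0.5502, -0.08, 0.118]
tcp_rot: [3.141, -0.01, -0.004]
ft_force: [0.8, 0.2, 0.3]
grip_width: 0.5
dp [-0.53  -1.316 -0.327] rot [0.    0.002 0.006]
```

Now I swing aside so the top camera can see the pockets.

```bash
python3 -m crank '[{"dp":[-0.1,-0.2,-0.1],"rot":[0,0,0],"grip":0},{"dp":[-0.2,-0.42,-0.2],"rot":[0,0,0],"grip":0},{"dp":[-0.3,-0.62,-0.3],"rot":[0,0,0],"grip":0},{"dp":[-0.4,-0.84,-0.32],"rot":[0,0,0],"grip":0},{"dp":[-0.5,-1,-0.33],"rot":[0,0,0],"grip":0}]'
python3 - <<'E'
from h import *
b=snap('side','s2.png'); a=snap('top','t2.png')
cv2.imwrite('pics/c2.png',np.hstack([cv2.resize(b[150:270,230:370,::-1],(399,342)),cv2.resize(a[100:220,200:330,::-1],None,fx=2.85,fy=2.85)[:342]]))
E
```

```text
clock: 5.2
ee_pos: [0.4265, 0.1733, 0.201]
tcp_rot: [-3.14, 0.007, -0.001]
ft_force: [-0.0, -0.0, -0.7]
grip_width: 0.5
```

View pics/c2.png

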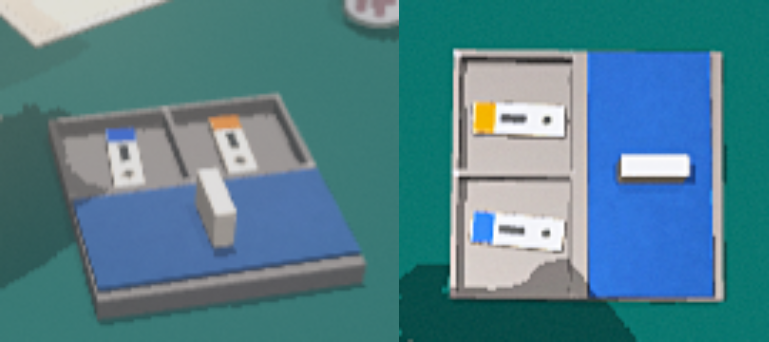

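The cover lies flat on the deck and both pockets are open. The blue-banded cassette is in the near pocket (top image about 241,181) and the orange one in the far pocket (241,142). I'll measure both.

```bash
python3 - <<'E'
from m import *
a=cv2.imread('pics/t2.png')[:,:,::-1]
H,S,V=cv2.split(cv2.cvtColor(a,cv2.COLOR_RGB2HSV))
blue=(H>100)&(H<130)&(S>100)&(V>70); white=(S<22)&(V>190)
m=np.zeros_like(blue); m[165:195,222:262]=1
c=((blue|white)&m).astype(np.uint8); c=cv2.morphologyEx(c,cv2.MORPH_CLOSE,np.ones((5,5)))
print('cass',rect(c,(241,181),'top',.013))
print('cover',rect(blue,(270,130),'top',.023))
cs,_=cv2.findContours((blue&m).astype(np.uint8),0,2); print([ (cv2.contourArea(q),onz('top',q[:,0].mean(0)[None],.013).round(4)) for q in cs])
s=cv2.imread('pics/s2.png')[:,:,::-1]; H,S,V=cv2.split(cv2.cvtColor(s,cv2.COLOR_RGB2HSV))
b2=(H>100)&(H<130)&(S>100)&(V>70); mm=np.zeros_like(b2); mm[190:202,260:285]=1
cs,_=cv2.findContours((b2&mm).astype(np.uint8),0,2); print('side',[ (cv2.contourArea(q),onz('side',q[:,0].mean(0)[None],.013).round(4)) for q in cs])
E
python3 go.py .505 .017 .1 -0.9
```

```text
cass ((511.5, 12.8), (82.9, 63.6), 89.39)
cover ((550.0, -86.1), (93.8, 187.7), 89.28)
[(56.5, array([[0.516 , 0.0397, 0.013 ]]))]
side [(26.0, array([[0.5118, 0.0438, 0.013 ]]))]
dp [0.319 0.632 0.401] rot [-0.001  0.     0.01 ]
```

Run:
```python
from m import *
def do(n,f,box,thr,zt):
    a=cv2.imread(f)[:,:,::-1]; H,S,V=cv2.split(cv2.cvtColor(a,cv2.COLOR_RGB2HSV))
    r0,r1,c0,c1=box; m=np.zeros(V.shape,bool); m[r0:r1,c0:c1]=1
    blue=(H>98)&(H<130)&(S>90)&(V>70); w=(V>thr)&(S<30)
    c=((blue|w)&m).astype(np.uint8); k=cv2.morphologyEx(c,cv2.MORPH_CLOSE,np.ones((3,3)))
    nl,l,st,ce=cv2.connectedComponentsWithStats(k)
    i=1+np.argmax(st[1:,4]); 
    for z in zt:
        cs,_=cv2.findContours((l==i).astype(np.uint8),0,1); print(n,st[i],cv2.minAreaRect(onz(n,cs[0][:,0],z)[:,:2].astype(np.float32)*1000))
do('top','pics/t2.png',(170,192,223,260),222,[.013])
do('side','pics/s2.png',(190,217,262,284),190,[.013])
a=cv2.imread('pics/t2.png'); print(a[181,222:262].max(1)); print(a[170:194,250].max(1))
```

```text
top [223 171  35  21 372] ((508.3966979980469, 17.124618530273438), (74.01280975341797, 43.83098220825195), 89.72154235839844)
side [267 195  14  21 194] ((509.6188659667969, 15.097061157226562), (70.78691864013672, 22.86013412475586), 83.43720245361328)
[116 227 206 255 252 249 249 249 249 250 249 255 255 172 171 144 145 114
 115 117  91  78 241 253 249 249 251 255 121  77  69 251 253 249 254 255
 126 175 164 207]
[204 204 204 206 205 185 208 255 250 253 240 121 135 233 253 253 247 218
 194 209 211 216 202 128]
```

```bash
python3 - <<'E'
from m import *
a=cv2.imread('pics/t2.png')[:,:,::-1]; H,S,V=cv2.split(cv2.cvtColor(a,cv2.COLOR_RGB2HSV))
m=np.zeros(V.shape,bool); m[172:190,224:260]=1
k=(((V>228)&(S<30)|(H>98)&(H<130)&(S>90))&m).astype(np.uint8)
k=cv2.morphologyEx(k,cv2.MORPH_CLOSE,np.ones((5,5))); k=cv2.morphologyEx(k,cv2.MORPH_OPEN,np.ones((3,3)))
nl,l,st,_=cv2.connectedComponentsWithStats(k); i=1+np.argmax(st[1:,4]); print(st[i])
q=np.argwhere(l==i)[:,::-1]; print(cv2.minAreaRect(onz('top',q,.013)[:,:2].astype(np.float32)*1000), onz('top',q,.013).mean(0))
E
python3 go.py .5095 .016 .09 -6
```

```text
[225 174  33  14 357]
((509.669921875, 15.05545425415039), (70.14729309082031, 24.43123435974121), 83.6445083618164) [0.50952839 0.01478759 0.013     ]
dp [0.337 0.637 0.441] rot [-0.001  0.     0.067]
```

Both views agree: cassette at (509.6, 15.1) mm, about 70.5×24 mm, long axis at 83.6°. Its height and size fit, so I move above it with tool-x at -6.4° and a 36 mm opening, so the fingers clear the divider.

```bash
python3 -m crank '[{"dp":[0.08,0.15,0.05],"rot":[0,0,0.03],"grip":-0.15},{"dp":[0.16,0.31,0.1],"rot":[0,0,0.07],"grip":-0.15},{"dp":[0.24,0.47,0.2],"rot":[0,0,0.07],"grip":-0.15},{"dp":[0.337,0.637,0.3],"rot":[0,0,0.07],"grip":-0.15},{"dp":[0.337,0.64,0.44],"rot":[0,0,0.07],"grip":-0.15}]'; python3 -m crank '[{"dp":[0,0,0],"rot":[0,0,0],"grip":-0.15},{"dp":[0,0,0],"rot":[0,0,0],"grip":-0.15},{"dp":[0,0,0.05],"rot":[0,0,0],"grip":-0.15},{"dp":[0,0,0.1],"rot":[0,0,0],"grip":-0.15},{"dp":[0,0,0.1],"rot":[0,0,0],"grip":-0.15}]';python3 go.py .5096 .0151 .01 -6.4
python3 - <<'E'
from h import *
b=snap('side','s3.png')
cv2.imwrite('pics/c3.png',cv2.resize(b[130:260,220:370,::-1],None,fx=4,fy=4))
E
```

```text
clock: 5.92
ee_pos: [0.5126, 0.0064, 0.0899]
tcp_rot: [3.135, -0.19, 0.004]
ft_force: [0.6, 1.5, -0.4]
grip_width: 0.425
clock: 6.55
ee_pos: [0.5102, 0.0101, 0.0645]
tcp_rot: [3.136, -0.183, -0.002]
ft_force: [-0.0, -0.2, -0.1]
grip_width: 0.427
dp [-0.005 -0.02   0.218] rot [ 0.     0.001 -0.003]
```

View pics/c3.png

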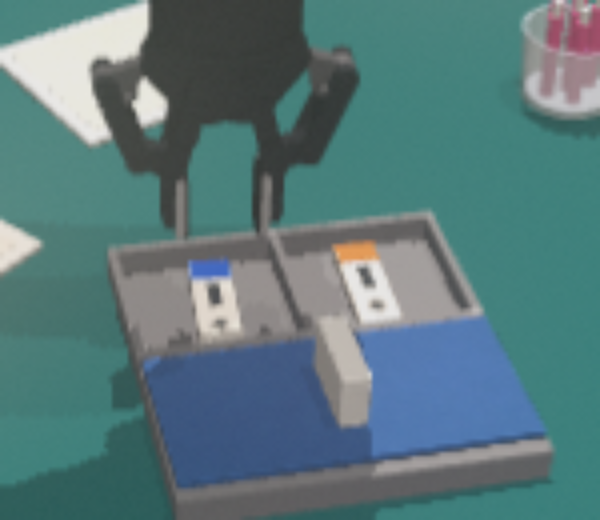

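The fingers hang above the cassette in line with it (gap centre about 223 in the crop, cassette 212), and its bands are visible beside them. I descend, watching the force.

```bash
python3 -m crank '[{"dp":[0,-0.02,0.05],"rot":[0,0,0],"grip":-0.15},{"dp":[0,-0.02,0.1],"rot":[0,0,0],"grip":-0.15},{"dp":[0,-0.02,0.15],"rot":[0,0,0],"grip":-0.15},{"dp":[0,-0.02,0.21],"rot":[0,0,0],"grip":-0.15},{"dp":[0,-0.02,0.21],"rot":[0,0,0],"grip":-0.15}]'; python3 go.py .5096 .0151 .005 -6.4
```

```text
clock: 7.22
ee_pos: [0.5107, 0.0146, 0.0115]
tcp_rot: [3.135, -0.184, -0.003]
ft_force: [-0.8, -0.6, 0.2]
grip_width: 0.426
dp [-0.004 -0.002  0.026] rot [ 0.001  0.001 -0.003]
```

```bash
python3 -m crank '[{"dp":[0,0,0.01],"rot":[0,0,0],"grip":-0.15},{"dp":[0,0,0.02],"rot":[0,0,0],"grip":-0.15},{"dp":[0,0,0.022],"rot":[0,0,0],"grip":-1},{"dp":[0,0,0.022],"rot":[0,0,0],"grip":-1},{"dp":[0,0,0.022],"rot":[0,0,0],"grip":-1}]' 25
```

```text
clock: 7.85
ee_pos: [0.5116, 0.015, 0.0076]
tcp_rot: [-3.136, 0.183, -0.0]
ft_force: [-1.0, 0.4, 6.9]
grip_width: 0.271
```

```bash
python3 -m crank '[{"dp":[0,0,0],"rot":[0,0,0],"grip":-1},{"dp":[0,0,0],"rot":[0,0,0],"grip":-1},{"dp":[0,0,-0.02],"rot":[0,0,0],"grip":-1},{"dp":[0,0,-0.05],"rot":[0,0,0],"grip":-1},{"dp":[0,0,-0.08],"rot":[0,0,0],"grip":-1}]'
```

```text
clock: 8.48
ee_pos: [0.5116, 0.0149, 0.028]
tcp_rot: [-3.136, 0.183, -0.0]
ft_force: [0.0, -0.1, -0.1]
grip_width: 0.27
```

The opening is held at 23 mm, so the cassette is in the fingers. I lift it clear, then check.

```bash
python3 -m crank '[{"dp":[0,0,-0.08],"rot":[0,0,0],"grip":-1},{"dp":[0,0,-0.16],"rot":[0,0,0],"grip":-1},{"dp":[0,0,-0.24],"rot":[0,0,0],"grip":-1},{"dp":[0,0,-0.3],"rot":[0,0,0],"grip":-1},{"dp":[0,0,-0.3],"rot":[0,0,0],"grip":-1}]'; python3 go.py .5185 .2815 .1 -6.4
python3 - <<'E'
from h import *
b=snap('side','s4.png')
cv2.imwrite('pics/c4.png',cv2.resize(b[100:250,220:370,::-1],None,fx=4,fy=4))
E
```

```text
clock: 9.1
ee_pos: [0.512, 0.0152, 0.1033]
tcp_rot: [-3.135, 0.183, -0.003]
ft_force: [0.2, -0.2, -1.0]
grip_width: 0.268
dp [-0.098 -1.061  0.014] rot [-0.001 -0.001 -0.003]
```

View pics/c4.png

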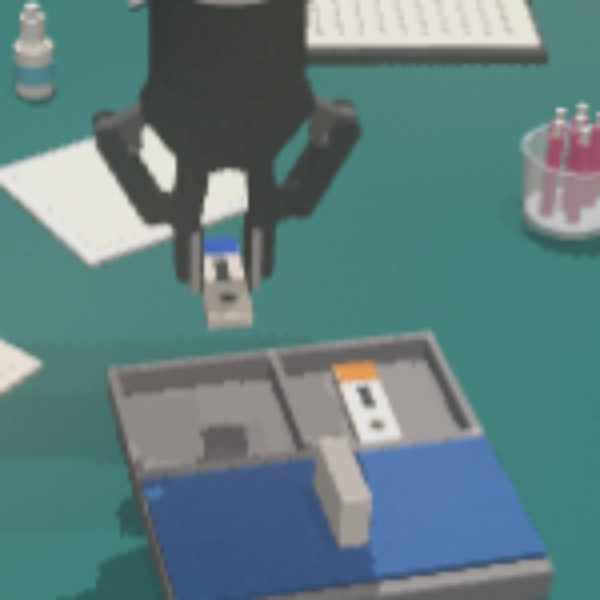

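The blue cassette is held level between the pads (crop 225,280), and the pocket is empty. I carry it to the mat centre.

```bash
python3 -m crank '[{"dp":[-0.02,-0.2,0],"rot":[0,0,0],"grip":-1},{"dp":[-0.04,-0.4,0],"rot":[0,0,0],"grip":-1},{"dp":[-0.06,-0.6,0],"rot":[0,0,0],"grip":-1},{"dp":[-0.08,-0.8,0],"rot":[0,0,0],"grip":-1},{"dp":[-0.1,-1,0],"rot":[0,0,0],"grip":-1}]'; python3 go.py .5185 .2815 .03 -6.4
```

```text
clock: 9.78
ee_pos: [0.5152, 0.2676, 0.1013]
tcp_rot: [3.135, -0.183, -0.001]
ft_force: [0.2, -0.7, -0.0]
grip_width: 0.27
dp [ 0.007 -0.057  0.285] rot [ 0.001  0.001 -0.003]
```

```bash
python3 -m crank '[{"dp":[0.01,-0.06,0.07],"rot":[0,0,0],"grip":-1},{"dp":[0.01,-0.06,0.15],"rot":[0,0,0],"grip":-1},{"dp":[0.01,-0.06,0.22],"rot":[0,0,0],"grip":-1},{"dp":[0.01,-0.06,0.28],"rot":[0,0,0],"grip":-1},{"dp":[0.01,-0.06,0.28],"rot":[0,0,0],"grip":-1}]'; python3 go.py .5185 .2815 .0085 -6.4
```

```text
clock: 10.4
ee_pos: [0.5196, 0.2795, 0.0311]
tcp_rot: [3.135, -0.185, -0.002]
ft_force: [0.4, -0.5, -0.1]
grip_width: 0.27
dp [-0.005 -0.008  0.091] rot [ 0.001  0.001 -0.004]
```

```bash
python3 -m crank '[{"dp":[0,0,0.025],"rot":[0,0,0],"grip":-1},{"dp":[0,0,0.05],"rot":[0,0,0],"grip":-1},{"dp":[0,0,0.075],"rot":[0,0,0],"grip":-1},{"dp":[0,0,0.09],"rot":[0,0,0],"grip":-1},{"dp":[0,0,0.09],"rot":[0,0,0],"grip":-1}]'; python3 go.py .5185 .2815 .0070 -6.4
```

```text
clock: 11.02
ee_pos: [0.5199, 0.2807, 0.0095]
tcp_rot: [3.136, -0.183, -0.001]
ft_force: [0.6, 0.1, -0.5]
grip_width: 0.271
dp [-0.006 -0.003  0.01 ] rot [ 0.     0.    -0.003]
```

No contact yet, so I go down another 2.5 mm and look at the force before opening.

```bash
python3 -m crank '[{"dp":[0,0,0.004],"rot":[0,0,0],"grip":-1},{"dp":[0,0,0.007],"rot":[0,0,0],"grip":-1},{"dp":[0,0,0.01],"rot":[0,0,0],"grip":-1},{"dp":[0,0,0.01],"rot":[0,0,0],"grip":-1},{"dp":[0,0,0.01],"rot":[0,0,0],"grip":-1}]'
```

```text
clock: 11.65
ee_pos: [0.5201, 0.2808, 0.0077]
tcp_rot: [-3.136, 0.183, -0.0]
ft_force: [-1.7, -0.7, 5.9]
grip_width: 0.269
```

Contact at 6 N. I open gently and rise.

```bash
python3 -m crank '[{"dp":[0,0,0],"rot":[0,0,0],"grip":-0.3},{"dp":[0,0,0],"rot":[0,0,0],"grip":-0.1},{"dp":[0,0,0],"rot":[0,0,0],"grip":-0.1},{"dp":[0,0,-0.03],"rot":[0,0,0],"grip":-0.1},{"dp":[0,0,-0.1],"rot":[0,0,0],"grip":-0.1}]'; python3 -m crank '[{"dp":[0,0,-0.2],"rot":[0,0,0],"grip":-0.1},{"dp":[0,0,-0.4],"rot":[0,0,0],"grip":-0.1},{"dp":[0,0.2,-0.5],"rot":[0,0,0],"grip":-0.1},{"dp":[0,0.4,-0.5],"rot":[0,0,0],"grip":-0.1},{"dp":[0,0.6,-0.5],"rot":[0,0,0],"grip":-0.1}]'
python3 - <<'E'
from m import *
b=snap('side','s5.png'); a=snap('top','t5.png')
cv2.imwrite('pics/c5.png',np.hstack([cv2.resize(b[90:260,200:370,::-1],(400,400)),cv2.resize(a[100:240,60:200,::-1],(400,400))]))
for n,im,(r0,r1,c0,c1) in(('top',a,(135,222,78,162)),('side',b,(125,165,215,292))):
    H,S,V=cv2.split(cv2.cvtColor(im,cv2.COLOR_RGB2HSV)); bl=(H>98)&(H<130)&(S>90)&(V>70); m=np.zeros(V.shape,bool); m[r0:r1,c0:c1]=1
    q=np.argwhere(bl&m)[:,::-1]; print(n,'band',len(q),onz(n,q,.013).mean(0).round(4) if len(q) else '')
E
```

```text
clock: 12.28
ee_pos: [0.5197, 0.2804, 0.0328]
tcp_rot: [3.135, -0.184, -0.001]
ft_force: [0.2, -0.4, -0.2]
grip_width: 0.448
clock: 12.9
ee_pos: [0.5024, 0.1304, 0.1589]
tcp_rot: [-3.135, 0.183, -0.002]
ft_force: [0.1, -0.3, -0.6]
grip_width: 0.45
top band 0 
side band 16 [0.5235 0.3068 0.013 ]
```

View pics/c5.png

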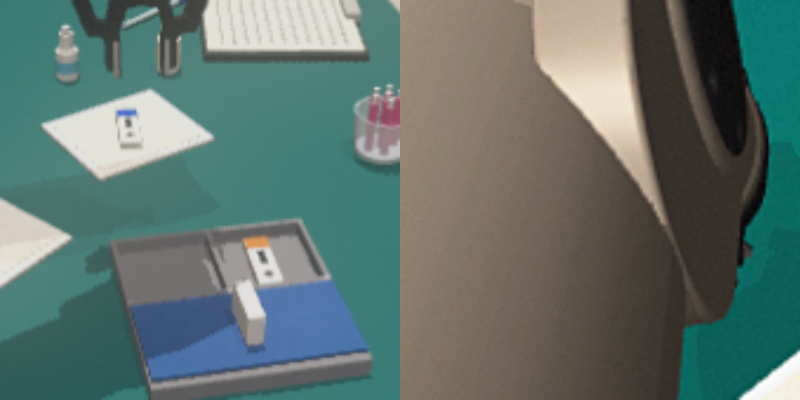

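The side view shows the cassette face up and flat in the middle of the mat (crop 128,127). Its band is at (523.5, 306.8), so its centre is about (520, 279), some 3 mm from the mat's centre. The cover is flat on the deck and the gripper touches nothing; the arm hides the top view. I hand in.

```bash
python3 -c "
from workcell import manip
s=manip.observe();print(s['clock'],s['ft_force'].round(2),abs(s['dq']).max());print(manip.hand_in())"
```

```text
13.0 [-1.    0.67  0.61] 0.059992540020363236
the job is handed in; nothing more can be done
None
```

I finished the job and handed it in at 13.0 s of the 42 s allowed; the hand-in gives no verdict.

- **Cover:** I gripped the blue cover by its fin and slid it about 103 mm onto the deck. After the slide it measured centred at (550, -86) mm and lay flat. I did not re-measure it at the end, but the last side view shows it still flat on the deck.
- **Cassette:** The blue-marked cassette was in the pocket nearer the robot. I lifted it out level, set it down until I felt about 6 N of contact, and released it. The last side view shows it face up and flat on the mat. From its band, its centre is about 3 mm from the mat's centre.

**Checks that fell short:**
- The arm hid the mat in the last top picture, so the final placing rests on the side view alone.
- One of the two bottles was partly hidden behind the gripper in that view.
- My first attempts to outline the cassette in its pocket picked up the tray wall. Once corrected, both cameras agreed to within 1 mm.

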